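Tare the portion scale through its recessed key

TASK

Tare the portion scale that has the empty tub on it: with a fingertip slide its splash cover fully open, reach into the oblong well beneath and press the sunken tare key all the way down, holding it down for about a second, then come out and push the cover fully shut again. Do not press the key in the round well, do not pick up or shift the tubs, and leave the other scale and everything else on the counter where it is.

Things in the scene. Friction and masses are not known exactly. Their poses are not given: they have to be found in the camera images.
- scale1: fixed grey portion scale 260 x 220 x 50 mm (x, y, z), carrying the empty tub; stands left or right. Origin: centre of underside; x from console (robot side) to platter, y left, z up. Steel platter 150 x 200 mm centred at x=+50, top 63 mm up. Console top 50 mm up, two wells 26 mm deep at x=-85: oblong TARE well (32 in x, 50 in y) at y=+48, round POWER well (34 mm diameter) at y=-74
- scale1_well (a point): centre of the mouth of scale1's oblong tare well, level with the console top (50 mm up); sides along the scale's x and y
- tare1_top (a point): centre of the top of scale1's sunken tare key (20 mm in scale x by 34 mm in y), 16 mm below the well's mouth when up; hidden while the cover is shut
- tare1 (a joint): tare key of scale1: 0 up, 0.006 m fully pressed straight down (spring return: starts to move at 1.2 N, 4 N fully down)
- cover1_rib (a point): centre of the top of the rib on scale1's aluminium splash cover: plate 44 mm (scale x) by 58 mm (y), 3 mm thick, top 54 mm above the counter; a rib 40 mm long in x, 8 mm thick in y, rises 14 mm across its middle (top 68 mm above the counter). Steel rails, 5 mm high, flank it along y
- cover1 (a joint): cover of scale1: 0 shut (centred over the tare well), grows as it slides towards the scale's -y, 0.058 m fully open (well clear). It stays where it is left; friction about 1.2 N plus 3 N per m/s
- power1 (a joint): key in the round power well of scale1: 0 up, 0.006 m pressed; not to be pressed
- scale2: fixed grey portion scale 260 x 220 x 50 mm (x, y, z), the same model, with the same frame and wells as scale1, carrying the tub full of strawberries; leave it alone
- tare2 (a joint): tare key of scale2, 0 up, 0.006 m pressed; not to be pressed
- power2 (a joint): power key of scale2, 0 up, 0.006 m pressed; not to be pressed
- cover2_rib (a point): top of the rib on scale2's cover (same form as on scale1; may stand anywhere between shut and open); not to be moved
- empty_tub: empty white open tub 95 x 115 x 45 mm standing loose on scale1's platter; origin: centre of its underside, z up
- full_tub: the same tub, full of strawberries (up to 48 mm high), loose on scale2's platter; origin: centre of its underside
- sauce_jar: jar, 44 mm across, 85 mm high, standing between the scales; origin: centre of its underside
- pepper_mill: wooden mill, 52 mm across, 142 mm high, on the left; origin: centre of its underside
- bowl: bowl, 110 mm across, 45 mm high, on the right; origin: centre of its underside
- spoon: steel spoon 170 mm long, lying on the right; origin near its middle, on the counter
- berry_punnet: clear punnet of dark berries 110 x 150 x 50 mm, on the left; origin: centre of its underside
- lid_stack: stack of clear lids 100 x 120 x 30 mm, on the left near the robot; origin: centre of its underside
Mind the look-alikes: they are no part of the job. Leave any green look-alike of the empty_tub alone.

How it is judged:
On the way, in this order (a step that is already met when the one before it is completed fails the run):
1. the cover of the scale with the empty tub is slid fully open (to within 6 mm) (value of joint cover1 above 0.052 m), for 0.1 s.
2. a fingertip holds the tare key all the way down (5 of 6 mm) for half a second (value of joint tare1 above 0.005 m and contact force between the fingers and tare1 above 0.5 N), for 0.5 s.
3. the cover is shut again (to within 5 mm) (value of joint cover1 below 0.005 m), for 0.1 s.
At the end, for the whole second after the job is handed in: The cover of the scale with the empty tub is shut to within 5 mm, its tare key is back up, both tubs stand at rest within 15 mm of where they were, and the other scale's cover is within 6 mm of where it was (value of joint cover1 below 0.005 m and value of joint tare1 below 0.0015 m and distance of each of empty_tub, full_tub from where it was at the start of the episode below 0.015 m and distance of cover2_rib from where it was at the start of the episode below 0.006 m and linear speed of each of empty_tub, full_tub below 0.02 m/s); the robot touches nothing.
It fails at once if the key in a round well, or the other scale's tare key, is pressed (2.5 mm) (value of joint any of power1, power2, tare2 above 0.0025 m).
It fails at once if the other scale's cover is moved by more than 6 mm (distance of cover2_rib from where it was at the start of the episode above 0.006 m).
It fails at once if a tub is shifted or lifted by more than 15 mm (distance of any of empty_tub, full_tub from where it was at the start of the episode above 0.015 m).
It fails at once if something else on the counter is moved by more than 20 mm (distance of any of sauce_jar, pepper_mill, bowl, spoon, berry_punnet, lid_stack from where it was at the start of the episode above 0.02 m).
It also fails if it takes over 50 s, if anything falls off the work surface, if the arm or the gripper's body presses on something with over 40 N, if the wrist force passes 120 N, or if a joint passes its speed limit or range.

ROBOT

A 7-joint arm with a two-finger parallel gripper is mounted at the origin on the work surface. World frame = base frame: x ahead of the robot, y to its left, z up, the work surface at z = 0. Lengths are in m, angles in rad, forces in N, time in s.
With the tool pointing down it reaches from about 0.4 to 0.925 m from the base axis. Payload 4.1 kg.
Tool frame: the origin (TCP) lies midway between the tips of the shut fingers; the grasp point (between the pads) lies 19 mm behind it; y points along the fingers, x is the direction in which the jaws open and shut, and the axes are right-handed (so a half turn about y gives the same grasp; the last joint's range is limited). The gripper opens to 85 mm and grips with 20 to 120 N. Pads are 22 mm wide; open, the fingers measure 114 mm over their backs; the gripper's body (76 mm by 85 mm) begins 54 mm behind the grasp point. The pads swing forward as they close: fully open they stand 13 mm farther back than shut.
Start: joints at [-1.299, 0.398, 0.045, 1.537, -0.019, 1.207, -0.051], TCP at [0.236, 0.606, 0.231] pointing down, gripper open.
Joint ranges: [-2.82, 2.82], [-0.49, 2.23], [-1.37, 1.46], [0, 2.46], [-1.36, 4.5], [0.23, 2], [-2.94, 2.94]. Speed limits (rad/s): [2.57, 2.57, 3.14, 3.14, 3.14, 3.14, 3.14].

INTERFACE

Orientations are given as a 3x3 rotation matrix whose columns are the frame's x, y, z axes.
In Python, from station import * gives the robot as it stands. The module is installed in compiled form; this text tells all that it offers.
- The arm moves only by the shell command python3 -m crank 'ROWS' [FORCE]. ROWS is text: rows parted by semicolons, each of 5 numbers parted by spaces: the opening, from 0 (shut) to 1 (fully open), then the shift along the tool's x, y, z in m, then the turn about the tool's y in rad. A call has 1 to 12 rows; each row is the pose to reach, as a shift and turn from the pose measured when the call began, along the tool's axes at that moment; what a row does not reach only later rows make up. A row lasts 1/12 s, in which the tool goes at most 41.7 mm and 7.16 degrees, less where a joint would pass 70% of its speed; a pose out of reach is approached as far as the arm can. A call with a gripper value outside its range is refused whole. The fingers move at their own pace and stop on an object; FORCE is the grip in N (left out, the last holds). Time passes only in rows, so rows that repeat a pose let the fingers close. It gives the time, the measured TCP pose, the force and the opening at its end, in the units of the state.
- read_state(): the state, without advancing time (a new reading comes with each control period).
- get_image(name): name is "scene" or "top"; returns the picture (384x512x3 uint8, red, green, blue); there is no depth.
- camera_model(name): a dict with "mtx" (3x3 intrinsics, pixels), "k1" (the pictures are not rectified: a ray, as slopes to the right and down, at radius r is drawn at 1 + k1 r^2 times it, then the intrinsics apply), "rvec" (rotation vector, rad) and "tvec" (3), from world to camera coordinates, as OpenCV has them. Camera axes: x right, y down, z forward; pixel columns grow to the right and rows downward; lengths in m; the calibration is good to about 2 mm. A picture is of the moment at which its call begins. camera_model takes no time and is no camera call.
- hand_in(): hands the job in, once; it reports no verdict.
The state is a dict: "t": time; "joint_positions": joint angles; "joint_vel": joint speeds; "effort": joint torques, N m; "tcp_pos": TCP position; "eef_rot": TCP orientation; "ft_force": force on the tool from outside, world axes, zero at the start; "moment": the same for the moment, N m; "opening": opening from 0.0 (shut) to 1.0 (fully open).
Only numpy, scipy, OpenCV 4.12 (cv2) and the standard library are available. Lean on these libraries where they do the work, as an engineer would, in place of code of your own. Each camera call takes 0.05 s, during which the arm holds its last target.

## Working session

There is one attempt and no reset: what is moved stays moved. The work goes in short steps, Python scripts to look and compute and a shell command to move; the robot and the scene stay as the last step left them, time stands still between calls to the robot, and variables do not carry over. Pictures are saved under pics/ and viewed, and the job is handed in when it is done.

```bash
mkdir -p pics; cat > h.py <<'E'
from station import *
import numpy as np, cv2
def snap(n,f):
    im=get_image(n); cv2.imwrite('pics/'+f+'.png',im[:,:,::-1]); return im
def ray(n,u,v):
    m=camera_model(n);K=np.array(m['mtx']);k1=m['k1']
    d=np.array([(u-K[0,2])/K[0,0],(v-K[1,2])/K[1,1]]);x=d.copy()
    for _ in range(30): x=d/(1+k1*(x@x))
    R=cv2.Rodrigues(np.array(m['rvec'],float))[0];t=np.array(m['tvec'],float).ravel()
    return -R.T@t, R.T@np.array([x[0],x[1],1])
def onz(n,u,v,z):
    o,d=ray(n,u,v); return o+d*(z-o[2])/d[2]
def proj(n,P):
    m=camera_model(n)
    return cv2.projectPoints(np.array(P,float).reshape(-1,3),np.array(m['rvec'],float),np.array(m['tvec'],float),np.array(m['mtx'],float),np.array([m['k1'],0,0,0.]))[0].reshape(-1,2)
E
python3 - <<'E'
from h import *
snap('top','top0');snap('scene','scene0')
s=read_state();print(s['t'],s['tcp_pos'],s['eef_rot'],s['ft_force'],s['opening'])
for n in('top','scene'):print(ray(n,256,192))
E
```

```text
0.1 [0.23532436 0.60533042 0.23037688] [[ 3.62284214e-01 -4.98357274e-04 -9.32067541e-01]
 [ 9.32066125e-01 -1.62913443e-03  3.62284535e-01]
 [-1.69901046e-03 -9.99998549e-01 -1.25707754e-04]] [-0.60165421  0.65745601 -0.38714712] 0.9997785991471786
(array([0.39453333, 0.0069059 , 1.2294655 ]), array([ 0.05574217,  0.0171425 , -0.99859453]))
(array([0.95517796, 0.89586272, 1.18438962]), array([-0.31800421, -0.59028912, -0.74231753]))
```

View pics/top0.png

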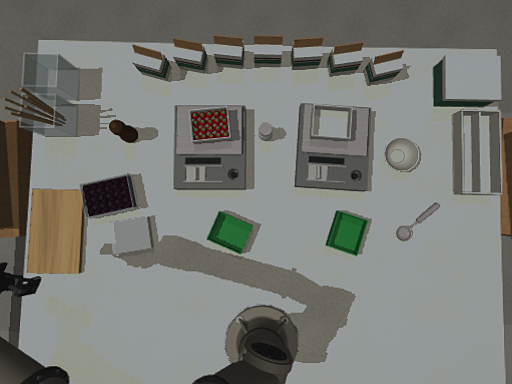

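View pics/scene0.png

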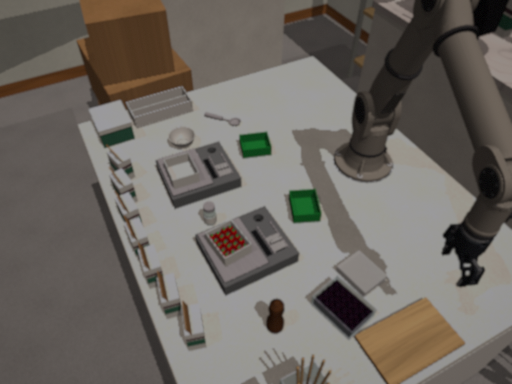

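```bash
python3 - <<'E'
from h import *
im=cv2.imread('pics/top0.png')
a=cv2.resize(im[95:200,285:385],None,fx=6,fy=5.7,interpolation=cv2.INTER_CUBIC)
cv2.imwrite('pics/c1.png',a)
a=cv2.resize(im[145:200,165:380],None,fx=3.7,fy=3.7,interpolation=cv2.INTER_CUBIC)
cv2.imwrite('pics/c2.png',a)
E
```

```text
(no output)
```

View pics/c1.png

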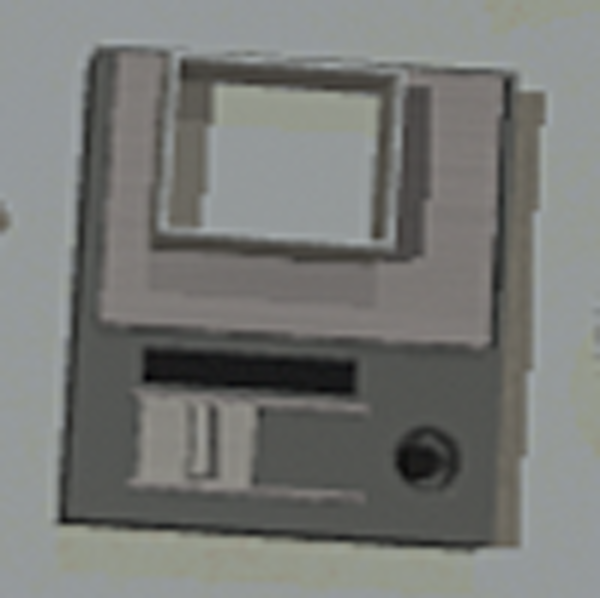

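View pics/c2.png

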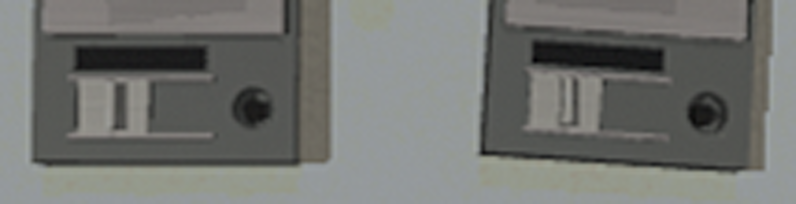

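Top view: candidates for the cover are the one at (194,173) (scale with strawberries) and (317,172) (scale with the white empty tub); green trays at (231,232) and (347,232) are look-alikes; the round wells are at (234,173) and (356,175). The crop shows the right scale carries the empty white tub, cover shut at the left of its console: that is scale1. Next, its pose.

```bash
cat > pose.py <<'E'
from h import *
def fit(n,px,zs,obj):
    P=np.array([onz(n,u,v,z)[:2] for (u,v),z in zip(px,zs)]);Q=np.array(obj)
    pc,qc=P.mean(0),Q.mean(0)
    U,_,Vt=np.linalg.svd((Q-qc).T@(P-pc));R=(U@np.diag([1,np.linalg.det(U@Vt)])@Vt).T
    t=pc-R@qc
    return R,t,(P-(Q@R.T+t))
E
python3 - <<'E'
from pose import *
c=np.array([[60,522],[493,547],[100,325],[490,347],[505,75],[427,460],[140,398],[258,405],[250,488],[135,485]],float)
px=np.c_[285+(c[:,0]+.5)/6-.5,95+(c[:,1]+.5)/5.7-.5]
z=[.05,.05,.063,.063,.063,.05]+[.054]*4
o=[[-.13,.11],[-.13,-.11],[-.025,.1],[-.025,-.1],[.125,-.1],[-.085,-.074],[-.063,.077],[-.063,.019],[-.107,.019],[-.107,.077]]
R,t,r=fit('top',px,z,o)
print(R,t,np.degrees(np.arctan2(R[1,0],R[0,0])));print((r*1000).round(1))
pr=[[x,y] for x,y in [(-.085,.048),(-.085,-.01)]]
print([R@p+t for p in pr])
# corner check in scene, corners console/platter/rib
W=[(-.13,.11,.05),(-.13,-.11,.05),(.13,.11,.05),(.13,-.11,.05),(-.025,.1,.063),(-.025,-.1,.063),(-.105,.048,.068),(-.065,.048,.068),(-.085,-.074,.05),(-.063,.077,.054),(-.107,.077,.054)]
W=[[*(R@w[:2]+t),w[2]] for w in W]
for n in('scene','top'):
    im=cv2.imread(f'pics/{n}0.png');p=proj(n,W);x0,y0=(145,130) if n=='scene' else (290,100)
    a=cv2.resize(im[y0:y0+100,x0:x0+110],None,fx=5,fy=5,interpolation=cv2.INTER_CUBIC)
    for u,v in p: cv2.circle(a,(int((u-x0+.5)*5),int((v-y0+.5)*5)),3,(0,255,0),1)
    cv2.imwrite(f'pics/ov_{n}.png',a)
E
```

```text
[[ 0.99906748  0.04317615]
 [-0.04317615  0.99906748]] [ 0.60688959 -0.2095919 ] -2.474580224365201
[[-0.9  3. ]
 [-0.2  1.2]
 [ 0.1 -0.1]
 [ 1.   1. ]
 [-0.4  0.3]
 [-0.3  1. ]
 [ 1.3 -0.8]
 [ 1.2 -3.3]
 [ 0.2 -1.6]
 [-2.  -0.7]]
[array([ 0.5240413 , -0.15796669]), array([ 0.52153709, -0.2159126 ])]
```

View pics/ov_scene.png

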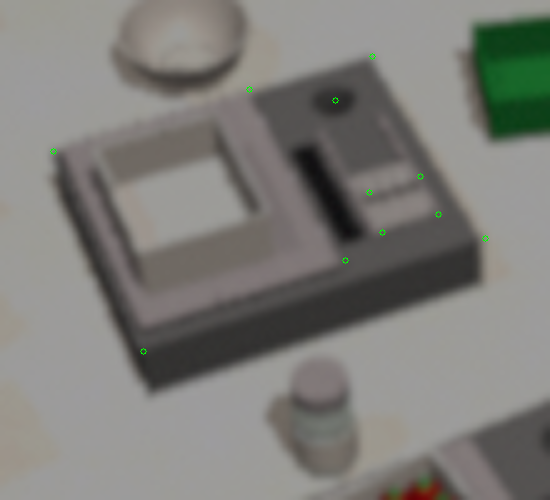

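View pics/ov_top.png

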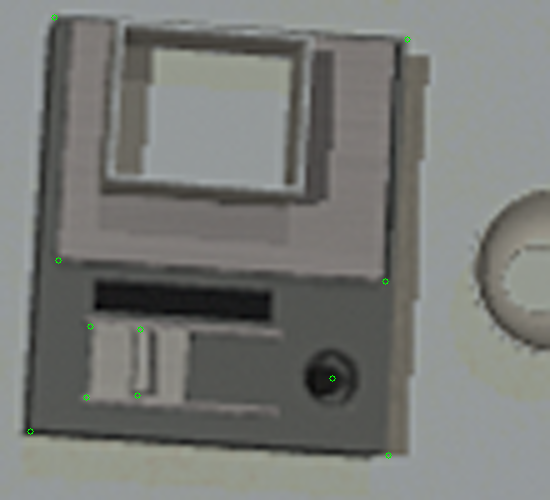

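```bash
python3 - <<'E'
from pose import *
c=np.array([[493,547],[100,325],[490,347],[505,75],[427,460]],float)
px=np.c_[285+(c[:,0]+.5)/6-.5,95+(c[:,1]+.5)/5.7-.5]
z=[.05,.063,.063,.063,.05]
o=[[-.13,-.11],[-.025,.1],[-.025,-.1],[.125,-.1],[-.085,-.074]]
R,t,r=fit('top',px,z,o)
print(R,t,np.degrees(np.arctan2(R[1,0],R[0,0])));print((r*1000).round(1))
np.savez('pose.npz',R=R,t=t)
s=read_state();E=s['eef_rot'];p=s['tcp_pos']
print('rib',R@[-.085,.048]+t)
for y in(.048,.085,-.05):
    w=np.array([*(R@[-.085,y]+t),.2]);print(y,w,'tool',(E.T@(w-p)).round(4))
print('tool x ang',np.degrees(np.arctan2(E[1,0],E[0,0])),'scale y ang',np.degrees(np.arctan2(R[1,1],R[0,1])))
E
```

```text
[[ 0.99896513  0.04548267]
 [-0.04548267  0.99896513]] [ 0.60705831 -0.20898945] -2.6068643880225735
[[-0.1  0.3]
 [-0.3 -0.8]
 [ 1.1  0.3]
 [-0.4 -0. ]
 [-0.3  0.2]]
rib [ 0.52432944 -0.15717309]
0.048 [ 0.52432944 -0.15717309  0.2       ] tool [-0.606   0.0315 -0.5456]
0.085 [ 0.5260123  -0.12021138  0.2       ] tool [-0.5709  0.0314 -0.5338]
-0.05 [ 0.51987214 -0.25507168  0.2       ] tool [-0.6988  0.0316 -0.5769]
tool x ang 68.75942401611798 scale y ang 87.39313561197744
```

```bash
python3 -m crank '0 -0.0275 0 -0.0257 0; 0 -0.055 0 -0.0514 -0.03; 0 -0.0825 0 -0.0771 -0.06; 0 -0.11 0 -0.103 -0.1; 0 -0.1375 0 -0.1285 -0.14; 0 -0.165 0 -0.154 -0.18; 0 -0.1925 0 -0.18 -0.22; 0 -0.22 0 -0.206 -0.26; 0 -0.2475 0 -0.231 -0.29; 0 -0.275 0 -0.257 -0.325; 0 -0.3025 0 -0.2828 -0.325; 0 -0.33 0 -0.3085 -0.325'
python3 - <<'E'
from h import *
d=np.load('pose.npz');R,t=d['R'],d['t']
s=read_state();E=s['eef_rot'];p=s['tcp_pos']
w=np.array([*(R@[-.085,.085]+t),.2]);print('tool',(E.T@(w-p)).round(4),np.degrees(np.arctan2(E[1,0],E[0,0])),E[:,1],s['joint_positions'],s['joint_vel'].max() if hasattr(s['joint_vel'],'max') else '')
E
```

```text
t: 1.1
tcp_pos: [0.4034, 0.184, 0.2308]
eef_rot: [[0.045, -0.001, -0.999], [0.999, -0.002, 0.045], [-0.002, -1.0, 0.001]]
ft_force: [1.4, -0.2, -1.0]
opening: 0.001
tool [-0.2983  0.0312 -0.1364] 87.39626396572059 [-7.66797798e-04 -1.58528500e-03 -9.99998449e-01] [-0.81021957  0.02117671  0.29043012  2.00812022 -0.00564619  1.11464165
  1.00799628] 0.9772699474117424
```

```bash
python3 -m crank '0 -0.033 0.003 -0.015 0; 0 -0.066 0.006 -0.03 0; 0 -0.1 0.01 -0.0455 0; 0 -0.133 0.015 -0.061 0; 0 -0.166 0.02 -0.076 0; 0 -0.2 0.025 -0.0915 0; 0 -0.233 0.03 -0.1065 0; 0 -0.266 0.03 -0.1215 0; 0 -0.2983 0.03 -0.1364 0; 0 -0.2983 0.06 -0.1364 0; 0 -0.2983 0.09 -0.1364 0; 0 -0.2983 0.105 -0.1364 0'
python3 - <<'E'
from h import *
d=np.load('pose.npz');R,t=d['R'],d['t']
a=snap('top','top1');b=snap('scene','scene1')
s=read_state();E=s['eef_rot'];p=s['tcp_pos']
print(p,s['ft_force'],'scale',R.T@(p[:2]-t))
cv2.imwrite('pics/t1.png',cv2.resize(a[140:200,280:380,::-1],None,fx=7,fy=7,interpolation=2))
cv2.imwrite('pics/s1.png',cv2.resize(b[80:220,140:290,::-1],None,fx=4,fy=4,interpolation=2))
E
```

```text
t: 2.1
tcp_pos: [0.5238, -0.1207, 0.123]
eef_rot: [[0.047, -0.006, -0.999], [0.999, -0.001, 0.047], [-0.002, -1.0, 0.006]]
ft_force: [-0.7, 0.8, -1.2]
opening: 0.001
[ 0.52308429 -0.11993307  0.12304558] [ 0.11379726  0.71016669 -0.11497596] scale [-0.08793764  0.08514485]
```

View pics/t1.png

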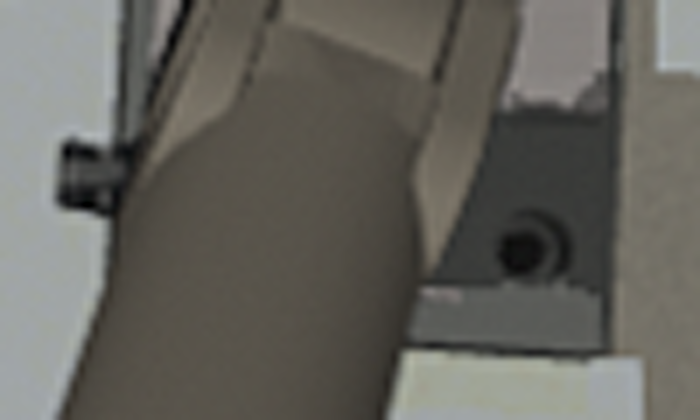

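View pics/s1.png

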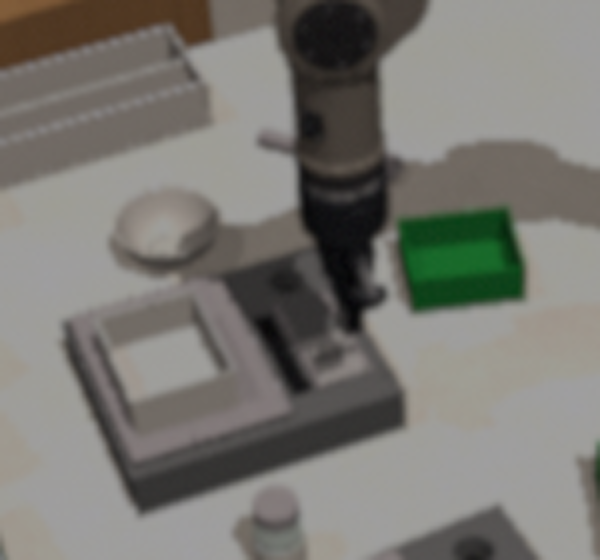

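The top view is blocked by the arm; the scene view shows the fingertip near pixel (228,162) above the console. I check it against the projected TCP.

```bash
python3 - <<'E'
from h import *
d=np.load('pose.npz');R,t=d['R'],d['t']
s=read_state();p=s['tcp_pos'];print(proj('scene',[p])) 
im=cv2.imread('pics/scene1.png');x0,y0=190,130
a=cv2.resize(im[y0:y0+60,x0:x0+70],None,fx=9,fy=9,interpolation=2)
W=[[-.085,.048,.068],[-.105,.048,.068],[-.065,.048,.068]]
for w in [p]+[[*(R@w[:2]+t),w[2]] for w in W]:
    u,v=proj('scene',[w])[0];cv2.circle(a,(int((u-x0+.5)*9),int((v-y0+.5)*9)),3,(0,255,0),1)
cv2.imwrite('pics/s1b.png',a)
E
```

```text
[[227.56514432 161.87529084]]
```

View pics/s1b.png

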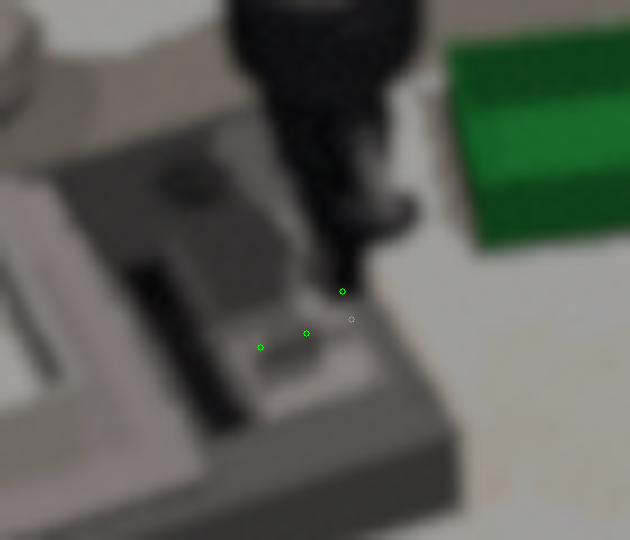

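```bash
python3 -m crank '0 0 0.03 -0.003 0; 0 0 0.05 -0.003 0; 0 0 0.058 -0.003 0; 0 0 0.063 -0.003 0; 0 0 0.063 -0.003 0'
python3 - <<'E'
from h import *
d=np.load('pose.npz');R,t=d['R'],d['t']
s=read_state();p=s['tcp_pos'];E=s['eef_rot']
print(p,s['ft_force'],'scale',R.T@(p[:2]-t),E[:,1])
b=snap('scene','scene2');cv2.imwrite('pics/s2.png',cv2.resize(b[120:200,180:280,::-1],None,fx=7,fy=7,interpolation=2))
E
```

```text
t: 2.62
tcp_pos: [0.5259, -0.1201, 0.0603]
eef_rot: [[0.046, -0.008, -0.999], [0.999, -0.001, 0.046], [-0.002, -1.0, 0.008]]
ft_force: [-0.9, 1.0, -1.2]
opening: -0.003
[ 0.52589584 -0.12014875  0.06034084] [-0.94241234  0.96588066 -1.19330529] scale [-0.08511919  0.08505727] [-0.00786862 -0.00129011 -0.99996821]
```

View pics/s2.png

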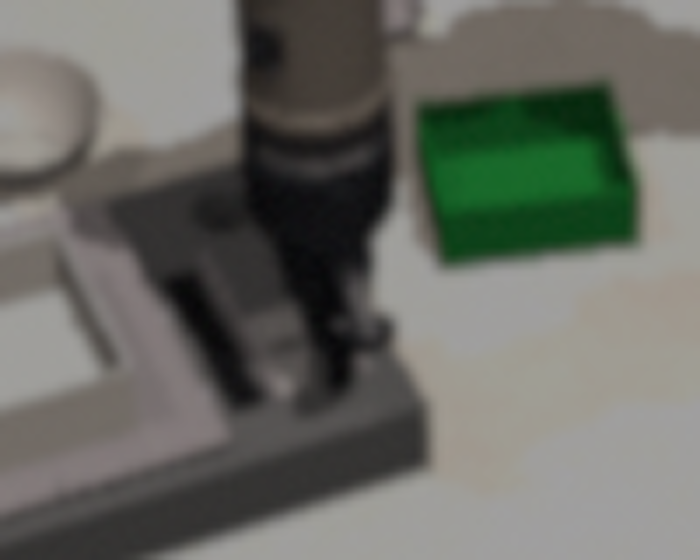

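```bash
python3 -m crank '0 -0.008 0 0 0; 0 -0.015 0 0 0; 0 -0.022 0 0 0; 0 -0.03 0 0 0; 0 -0.037 0 0 0; 0 -0.044 0 0 0; 0 -0.051 0 0 0; 0 -0.058 0 0 0; 0 -0.064 0 0 0; 0 -0.068 0 0 0; 0 -0.07 0 0 0'
python3 - <<'E'
from h import *
d=np.load('pose.npz');R,t=d['R'],d['t']
s=read_state();p=s['tcp_pos'];E=s['eef_rot']
print(p,s['ft_force'],'scale',R.T@(p[:2]-t),E[:,1])
b=snap('scene','scene3');cv2.imwrite('pics/s3.png',cv2.resize(b[120:200,180:280,::-1],None,fx=7,fy=7,interpolation=2))
E
```

```text
t: 3.58
tcp_pos: [0.5235, -0.1914, 0.0615]
eef_rot: [[0.047, -0.006, -0.999], [0.999, -0.002, 0.047], [-0.002, -1.0, 0.006]]
ft_force: [0.2, 1.6, 5.6]
opening: -0.002
[ 0.52346952 -0.19140434  0.06152199] [0.21142352 1.57778662 5.58876958] scale [-0.0843021   0.01376506] [-0.00570408 -0.00197709 -0.99998178]
```

View pics/s3.png

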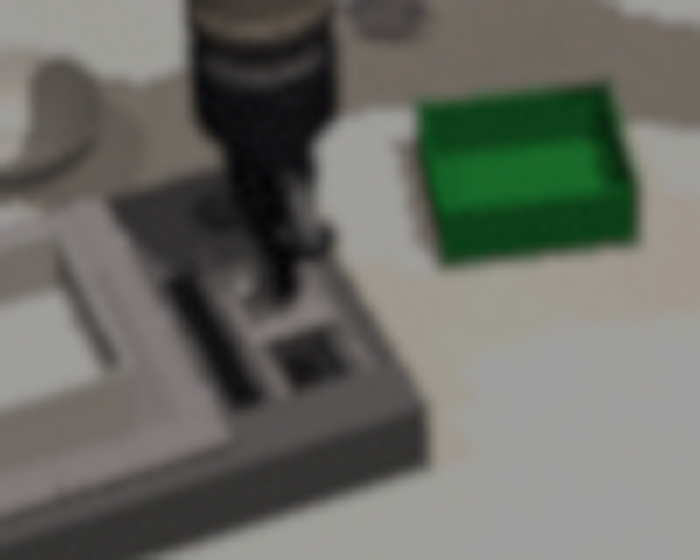

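```bash
python3 -m crank '0 -0.002 -0.001 0 0; 0 -0.004 -0.001 0 0; 0 -0.006 -0.001 0 0;0 -0.006 -0.001 0 0'
python3 - <<'E'
from h import *
d=np.load('pose.npz');R,t=d['R'],d['t']
s=read_state();p=s['tcp_pos'];E=s['eef_rot']
print(p,s['ft_force'],'scale',R.T@(p[:2]-t),E[:,1])
E
```

```text
t: 3.97
tcp_pos: [0.5228, -0.1979, 0.0622]
eef_rot: [[0.047, -0.006, -0.999], [0.999, -0.003, 0.047], [-0.003, -1.0, 0.006]]
ft_force: [1.2, 0.3, -0.0]
opening: -0.001
[ 0.52283566 -0.19792014  0.06218181] [ 1.15700884  0.34092127 -0.03582794] scale [-0.08463895  0.00722718] [-0.00628354 -0.00254152 -0.99997703]
```

```bash
python3 -m crank '0 -0.002 0 0 0; 0 -0.003 0 0 0; 0 -0.004 0 0 0'; python3 -m crank '0 -0.001 0 0 0; 0 -0.002 0 0 0; 0 -0.002 0 0 0'; python3 -m crank '0 -0.001 0 0 0; 0 -0.002 0 0 0; 0 -0.002 0 0 0'
```

```text
t: 4.22
tcp_pos: [0.5224, -0.2018, 0.0619]
eef_rot: [[0.047, -0.007, -0.999], [0.999, -0.002, 0.047], [-0.003, -1.0, 0.007]]
ft_force: [-0.2, 1.1, -0.5]
opening: -0.0
t: 4.47
tcp_pos: [0.5223, -0.204, 0.0618]
eef_rot: [[0.047, -0.007, -0.999], [0.999, -0.002, 0.047], [-0.003, -1.0, 0.007]]
ft_force: [0.9, -0.0, -0.9]
opening: 0.003
t: 4.72
tcp_pos: [0.5222, -0.2055, 0.0619]
eef_rot: [[0.047, -0.007, -0.999], [0.999, -0.001, 0.047], [-0.002, -1.0, 0.007]]
ft_force: [1.1, 2.3, 1.5]
opening: -0.001
```

```bash
cat > look.py <<'E'
import sys
from h import *
d=np.load('pose.npz');R,t=d['R'],d['t']
s=read_state();p=s['tcp_pos'];E=s['eef_rot']
print(p,s['ft_force'],'scale',R.T@(p[:2]-t),E[:,1])
f=sys.argv[1]
b=snap('scene',f);x0,y0=195,120;a=cv2.resize(b[y0:y0+75,x0:x0+60,::-1],None,fx=8,fy=8,interpolation=2)
W=[[-.101,.073,.05],[-.069,.073,.05],[-.101,.023,.05],[-.069,.023,.05],[-.107,.019,.054],[-.063,.019,.054]]
for w in W:
    u,v=proj('scene',[[*(R@w[:2]+t),w[2]]])[0];cv2.circle(a,(int((u-x0+.5)*8),int((v-y0+.5)*8)),2,(0,255,0),-1)
u,v=proj('scene',[p])[0];cv2.circle(a,(int((u-x0+.5)*8),int((v-y0+.5)*8)),2,(0,0,255),-1)
cv2.imwrite('pics/'+f+'c.png',a)
E
python3 look.py scene4
```

```text
[ 0.52224047 -0.20547818  0.06187394] [1.12211093 2.26603099 1.47120199] scale [-0.08488976 -0.00035011] [-0.00701854 -0.00144227 -0.99997433]
```

View pics/scene4c.png

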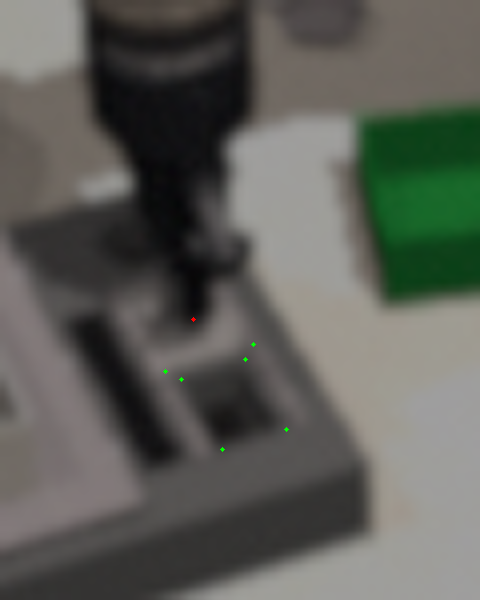

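```bash
python3 -m crank '0 -0.001 0 0 0; 0 -0.002 0 0 0; 0 -0.002 0 0 0'; python3 -m crank '0 -0.001 0 0 0; 0 -0.002 0 0 0; 0 -0.002 0 0 0'; 
```

```text
t: 5.02
tcp_pos: [0.5222, -0.2056, 0.0618]
eef_rot: [[0.046, -0.008, -0.999], [0.999, 0.001, 0.046], [0.001, -1.0, 0.008]]
ft_force: [0.1, 6.7, 3.4]
opening: -0.004
t: 5.27
tcp_pos: [0.5222, -0.2056, 0.0618]
eef_rot: [[0.045, -0.008, -0.999], [0.999, 0.005, 0.045], [0.004, -1.0, 0.009]]
ft_force: [-0.9, 6.9, 3.4]
opening: 0.0
```

End stop reached (y stalled at -0.2056 m, 6.8 N). I back off, rise and clear the view.

```bash
python3 -m crank '0 0.004 0 0 0; 0 0.006 -0.03 0 0; 0 0.006 -0.07 0 0; 0 0.006 -0.11 0 0; 0 -0.03 -0.14 0 0; 0 -0.07 -0.14 0 0; 0 -0.11 -0.14 0 0; 0 -0.15 -0.14 0 0; 0 -0.19 -0.14 0 0; 0 -0.23 -0.14 0 0; 0 -0.25 -0.14 0 0; 0 -0.25 -0.14 0 0'
python3 - <<'E'
from h import *
im=[get_image('top').astype(float) for _ in range(4)]
a=np.mean(im,0).astype(np.uint8);cv2.imwrite('pics/top5.png',a[:,:,::-1])
b=np.mean([get_image('scene').astype(float) for _ in range(4)],0).astype(np.uint8);cv2.imwrite('pics/scene5.png',b[:,:,::-1])
cv2.imwrite('pics/t5.png',cv2.resize(a[145:200,290:380,::-1],None,fx=8,fy=8,interpolation=2))
cv2.imwrite('pics/s5.png',cv2.resize(b[120:195,190:260,::-1],None,fx=8,fy=8,interpolation=2))
E
```

```text
t: 6.27
tcp_pos: [0.5074, -0.4643, 0.2007]
eef_rot: [[0.055, -0.012, -0.998], [0.998, -0.003, 0.055], [-0.004, -1.0, 0.012]]
ft_force: [-0.7, 1.5, 0.4]
opening: 0.001
```

View pics/t5.png

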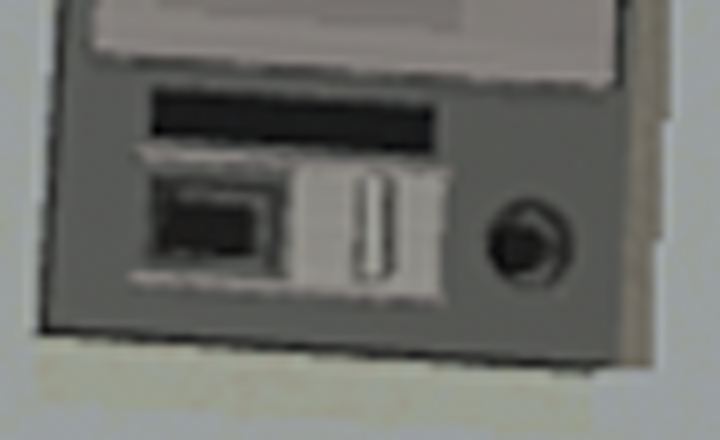

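View pics/s5.png

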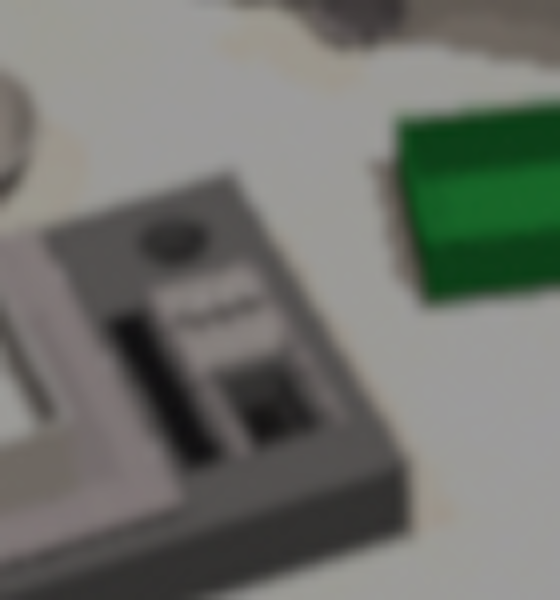

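```bash
python3 - <<'E'
from h import *
d=np.load('pose.npz');R,t=d['R'],d['t']
def f(n,c,x0,y0,z):
    P=np.array([onz(n,x0+(x+.5)/8-.5,y0+(y+.5)/8-.5,z)[:2] for x,y in c])
    S=(P-t)@R
    print((S*1000).round(1).tolist(),'mean',(S.mean(0)*1000).round(1),P.mean(0).round(4))
f('top',[(150,175),(285,185),(280,275),(150,262)],290,145,.05)
f('top',[(290,163),(448,170),(440,300),(285,290)],290,145,.054)
f('top',[(362,178),(385,178),(381,279),(360,279)],290,145,.068)
f('top',[(530,240)],290,145,.05)
f('scene',[(218,382),(280,360),(322,420),(253,445)],190,120,.05)
f('scene',[(150,285),(245,262),(290,345),(200,370)],190,120,.054)
f('scene',[(172,240)],190,120,.05)
f('scene',[(235,172),(408,460)],190,120,.05)
E
```

```text
[[-67.7, 73.5], [-68.1, 21.3], [-103.0, 21.3], [-101.3, 71.5]] mean [-85.   46.9] [ 0.5243 -0.1582]
[[-60.0, 20.5], [-58.7, -40.2], [-108.9, -39.7], [-109.0, 19.7]] mean [-84.2  -9.9] [ 0.5225 -0.215 ]
[[-65.8, -4.8], [-65.2, -13.5], [-103.8, -14.1], [-104.3, -6.1]] mean [-84.8  -9.7] [ 0.5219 -0.2148]
[[-83.1, -73.9]] mean [-83.1 -73.9] [ 0.5207 -0.279 ]
[[-67.1, 24.1], [-98.7, 22.6], [-101.3, 67.1], [-66.5, 68.7]] mean [-83.4  45.6] [ 0.5258 -0.1596]
[[-60.5, -46.4], [-107.5, -42.5], [-105.4, 19.1], [-61.1, 17.1]] mean [-83.6 -13.2] [ 0.5229 -0.2183]
[[-82.8, -75.8]] mean [-82.8 -75.8] [ 0.5209 -0.2809]
[[-128.8, -109.0], [-126.9, 106.8]] mean [-127.9   -1.1] [ 0.4793 -0.2043]
```

```bash
python3 - <<'E'
from h import *
s=read_state();E=s['eef_rot'];p=s['tcp_pos']
print(p,(E.T@(np.array([.5247,-.158,.09])-p)).round(4),np.degrees(np.arctan2(E[1,0],E[0,0])),E)
E
```

```text
[ 0.51285305 -0.45457622  0.20091232] [0.2963 0.1123 0.    ] 87.52504881786247 [[ 0.04318214 -0.00811827 -0.99903423]
 [ 0.99905627  0.00503118  0.04314221]
 [ 0.00467608 -0.99995439  0.00832787]]
```

```bash
python3 -m crank '0 0.037 0 0 0; 0 0.074 0 0 0; 0 0.111 0 0 0; 0 0.148 0 0 0; 0 0.185 0 0 0; 0 0.222 0 0 0; 0 0.259 0.01 0 0; 0 0.285 0.03 0 0; 0 0.296 0.06 0 0; 0 0.296 0.09 0 0; 0 0.296 0.112 0 0; 0 0.296 0.112 0 0'
python3 - <<'E'
from h import *
s=read_state();E=s['eef_rot'];p=s['tcp_pos']
print(p,s['ft_force'],(E.T@(np.array([.5247,-.158,.04])-p)).round(4),E[:,1],np.degrees(np.arctan2(E[1,0],E[0,0])))
E
```

```text
t: 7.67
tcp_pos: [0.5213, -0.1558, 0.0864]
eef_rot: [[0.041, -0.016, -0.999], [0.999, 0.007, 0.041], [0.006, -1.0, 0.017]]
ft_force: [-1.0, 0.1, -0.1]
opening: -0.001
[ 0.52129997 -0.15578409  0.08640172] [-1.04774056  0.05976898 -0.14593108] [-0.0024  0.0463 -0.0043] [-0.01647037  0.00670695 -0.99984186] 87.66418180752278
```

```bash
python3 -m crank '0 -0.0024 0.01 -0.004 0; 0 -0.0024 0.02 -0.004 0; 0 -0.0024 0.024 -0.004 0; 0 -0.0024 0.024 -0.004 0'
python3 - <<'E'
from h import *
s=read_state();E=s['eef_rot'];p=s['tcp_pos']
print(p,s['ft_force'],(E.T@(np.array([.5247,-.158,.04])-p)).round(4),E[:,1])
E
python3 look.py scene6
```

```text
t: 8.0
tcp_pos: [0.5246, -0.1583, 0.062]
eef_rot: [[0.041, -0.017, -0.999], [0.999, 0.007, 0.041], [0.006, -1.0, 0.017]]
ft_force: [-0.3, -0.2, 0.3]
opening: -0.001
[ 0.52461862 -0.1583142   0.06196426] [-0.33106138 -0.1923639   0.3326112 ] [ 0.0002  0.022  -0.0005] [-0.01713871  0.0067699  -0.9998302 ]
[ 0.52461862 -0.1583142   0.06196426] [-0.33106138 -0.1923639   0.3326112 ] scale [-0.08465922  0.04687322] [-0.01713871  0.0067699  -0.9998302 ]
```

View pics/scene6c.png

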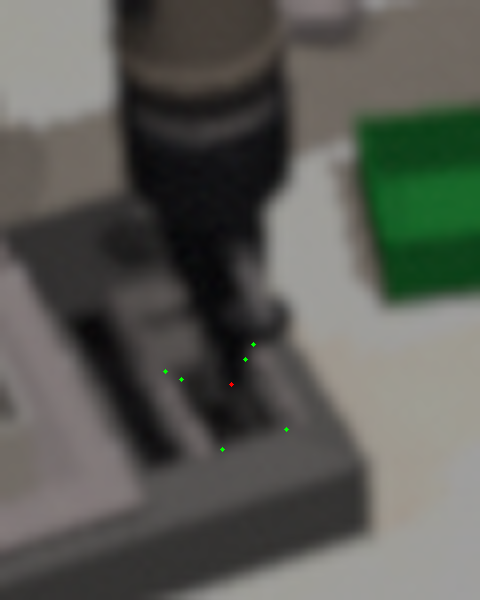

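The fingertip stands over the open well in the scene view (tip at crop (231,384)); descending.

```bash
python3 -m crank '0 0 0.008 0 0; 0 0 0.016 0 0; 0 0 0.022 0 0; 0 0 0.024 0 0'; python3 -m crank '0 0 0.003 0 0; 0 0 0.006 0 0; 0 0 0.009 0 0; 0 0 0.009 0 0'
```

```text
t: 8.38
tcp_pos: [0.5237, -0.158, 0.0373]
eef_rot: [[0.041, -0.018, -0.999], [0.999, 0.007, 0.041], [0.006, -1.0, 0.018]]
ft_force: [0.8, 0.1, -0.7]
opening: -0.002
t: 8.72
tcp_pos: [0.5237, -0.1581, 0.0284]
eef_rot: [[0.041, -0.018, -0.999], [0.999, 0.007, 0.041], [0.006, -1.0, 0.018]]
ft_force: [-0.6, 0.5, 3.1]
opening: -0.003
```

Near the bottom (3.1 N); pressing a bit further and holding over a second.

```bash
python3 -m crank '0 0 0.001 0 0; 0 0 0.002 0 0; 0 0 0.003 0 0; 0 0 0.003 0 0;0 0 0.003 0 0'; python3 -m crank '0 0 0.001 0 0;0 0 0.001 0 0; 0 0 0.001 0 0; 0 0 0.001 0 0;0 0 0.001 0 0;0 0 0.001 0 0;0 0 0.001 0 0;0 0 0.001 0 0;0 0 0.001 0 0;0 0 0.001 0 0;0 0 0.001 0 0;0 0 0.001 0 0'
```

```text
t: 9.13
tcp_pos: [0.5238, -0.1582, 0.0278]
eef_rot: [[0.042, -0.018, -0.999], [0.999, 0.009, 0.042], [0.008, -1.0, 0.018]]
ft_force: [-6.1, 2.8, 21.0]
opening: 0.005
t: 10.13
tcp_pos: [0.5238, -0.1581, 0.028]
eef_rot: [[0.042, -0.018, -0.999], [0.999, 0.01, 0.042], [0.009, -1.0, 0.018]]
ft_force: [-3.0, 0.9, 11.3]
opening: 0.002
```

Key bottomed at z = 0.028 as expected, held >1 s with 11–21 N. Coming out.

```bash
python3 -m crank '0 0 -0.01 0 0; 0 0 -0.03 0 0; 0 0 -0.06 0 0; 0 0 -0.085 0 0; 0 0 -0.085 0 0'
python3 - <<'E'
from h import *
d=np.load('pose.npz');R,t=d['R'],d['t']
s=read_state();E=s['eef_rot'];p=s['tcp_pos']
print(p,s['ft_force'],E[:,1])
w=np.array([*(R@[-.0848,-.032]+t),.11]);print((E.T@(w-p)).round(4))
E
```

```text
t: 10.55
tcp_pos: [0.5289, -0.1604, 0.118]
eef_rot: [[0.042, -0.008, -0.999], [0.999, 0.008, 0.042], [0.008, -1.0, 0.008]]
ft_force: [1.0, 0.2, 0.2]
opening: -0.002
[ 0.52890913 -0.16044207  0.11801438] [1.00022307 0.18040089 0.22003859] [-0.00809644  0.00818896 -0.99993369]
[-0.077   0.0075  0.0047]
```

```bash
python3 -m crank '0 -0.03 0 0.005 0; 0 -0.06 0 0.005 0; 0 -0.077 0 0.005 0; 0 -0.077 0.015 0.005 0; 0 -0.077 0.03 0.005 0; 0 -0.077 0.036 0.005 0;0 -0.077 0.036 0.005 0'
python3 look.py scene7
python3 - <<'E'
from h import *
d=np.load('pose.npz');R,t=d['R'],d['t']
s=read_state();E=s['eef_rot'];p=s['tcp_pos']
w=np.array([*(R@[-.0848,-.032]+t),.061]);print((E.T@(w-p)).round(4))
E
```

```text
t: 11.13
tcp_pos: [0.5189, -0.236, 0.0797]
eef_rot: [[0.042, -0.012, -0.999], [0.999, 0.01, 0.042], [0.009, -1.0, 0.012]]
ft_force: [-0.2, 0.1, -0.4]
opening: 0.002
[ 0.51891559 -0.23600878  0.07967828] [-0.24067943  0.06207964 -0.40199567] scale [-0.08682259 -0.03100034] [-0.01179335  0.00950353 -0.99988529]
[-0.0009  0.0197 -0.0014]
```

View pics/scene7c.png

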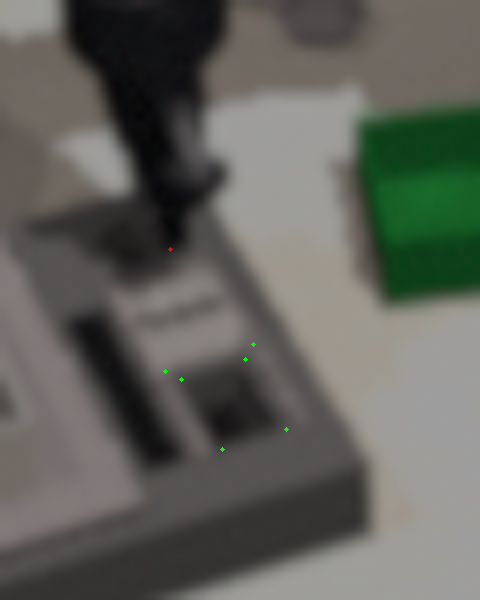

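The cover is still open, with the tip (crop (170,249)) clear of the rib on its far side, short of the round well. Down and push shut.

```bash
python3 -m crank '0 0 0.01 -0.0015 0; 0 0 0.018 -0.0015 0; 0 0 0.019 -0.0015 0; 0 0 0.019 -0.0015 0' ; python3 -m crank '0 0.007 0 0 0; 0 0.014 0 0 0; 0 0.021 0 0 0; 0 0.028 0 0 0; 0 0.035 0 0 0; 0 0.042 0 0 0; 0 0.049 0 0 0; 0 0.056 0 0 0; 0 0.062 0 0 0; 0 0.065 0 0 0; 0 0.065 0 0 0'; python3 look.py scene8
```

```text
t: 11.52
tcp_pos: [0.5206, -0.2358, 0.061]
eef_rot: [[0.042, -0.011, -0.999], [0.999, 0.009, 0.042], [0.009, -1.0, 0.012]]
ft_force: [-0.5, 0.5, 0.5]
opening: 0.002
t: 12.43
tcp_pos: [0.5234, -0.1694, 0.0616]
eef_rot: [[0.04, -0.012, -0.999], [0.999, 0.01, 0.04], [0.01, -1.0, 0.012]]
ft_force: [0.6, -0.1, 1.8]
opening: 0.004
[ 0.5234413  -0.16939461  0.06156281] [ 0.58036969 -0.12049763  1.76532862] scale [-0.08533136  0.03575074] [-0.01172681  0.01037606 -0.9998774 ]
```

View pics/scene8c.png

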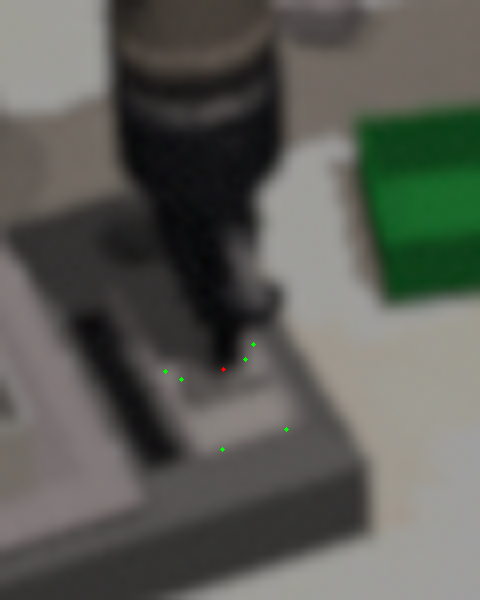

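Nearly shut; creeping to the stop.

```bash
python3 -m crank '0 0.001 0 0 0; 0 0.002 0 0 0; 0 0.003 0 0 0; 0 0.003 0 0 0'; python3 -m crank '0 0.001 0 0 0; 0 0.002 0 0 0; 0 0.003 0 0 0; 0 0.003 0 0 0'; python3 -m crank '0 0.001 0 0 0; 0 0.002 0 0 0; 0 0.002 0 0 0; 0 0.002 0 0 0'
```

```text
t: 12.82
tcp_pos: [0.523, -0.1683, 0.0616]
eef_rot: [[0.042, -0.012, -0.999], [0.999, 0.009, 0.042], [0.008, -1.0, 0.012]]
ft_force: [-0.1, -4.8, -0.2]
opening: -0.004
t: 13.15
tcp_pos: [0.523, -0.1682, 0.0617]
eef_rot: [[0.043, -0.011, -0.999], [0.999, 0.004, 0.043], [0.004, -1.0, 0.011]]
ft_force: [0.3, -7.5, -2.8]
opening: -0.005
t: 13.48
tcp_pos: [0.523, -0.1682, 0.0617]
eef_rot: [[0.044, -0.01, -0.999], [0.999, 0.001, 0.044], [0.001, -1.0, 0.01]]
ft_force: [-0.4, -6.9, -2.6]
opening: 0.001
```

Stop reached. Backing off, up and away for a check.

```bash
python3 -m crank '0 -0.006 0 0 0; 0 -0.008 0 0 0; 0 -0.008 -0.03 0 0; 0 -0.008 -0.07 0 0; 0 -0.01 -0.11 0 0; 0 -0.04 -0.14 0 0; 0 -0.08 -0.14 0 0; 0 -0.12 -0.14 0 0; 0 -0.16 -0.14 0 0; 0 -0.2 -0.14 0 0; 0 -0.24 -0.14 0 0; 0 -0.27 -0.14 0 0'
python3 -m crank '0 -0.01 0 0 0;0 -0.01 0 0 0;0 -0.01 0 0 0'
python3 - <<'E'
from h import *
a=snap('top','top9');snap('scene','scene9')
cv2.imwrite('pics/t9.png',cv2.resize(a[95:200,160:400,::-1],None,fx=3.3,fy=3.3,interpolation=2))
cv2.imwrite('pics/t9b.png',cv2.resize(a[145:200,290:380,::-1],None,fx=8,fy=8,interpolation=2))
E
```

```text
t: 14.48
tcp_pos: [0.5115, -0.4406, 0.201]
eef_rot: [[0.046, -0.011, -0.999], [0.999, 0.002, 0.046], [0.002, -1.0, 0.011]]
ft_force: [-0.0, -0.1, 0.7]
opening: 0.002
t: 14.73
tcp_pos: [0.511, -0.4495, 0.2003]
eef_rot: [[0.046, -0.011, -0.999], [0.999, 0.005, 0.046], [0.004, -1.0, 0.012]]
ft_force: [0.2, -0.1, -0.6]
opening: 0.0
```

View pics/t9.png

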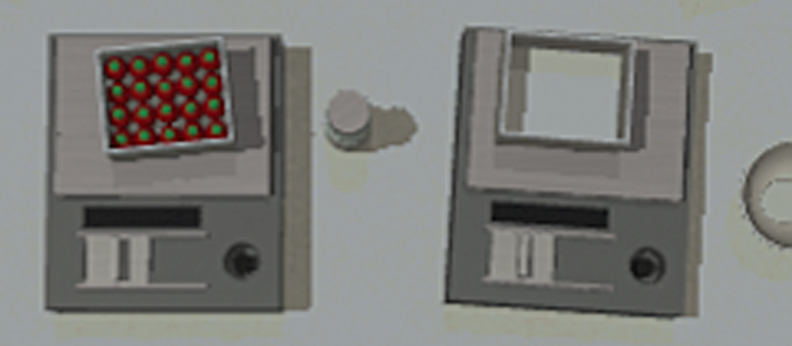

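View pics/t9b.png

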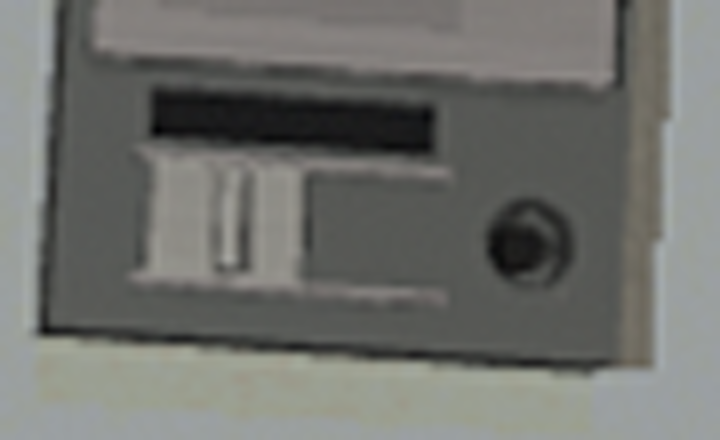

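View pics/top9.png

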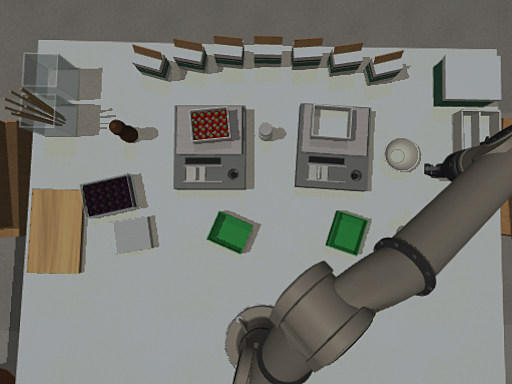

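```bash
python3 - <<'E'
from h import *
a=cv2.imread('pics/top0.png').astype(int);b=cv2.imread('pics/top9.png').astype(int)
D=np.abs(a-b).max(2)[100:200,165:385];print('max diff scales',D.max(),(D>30).sum())
d=np.load('pose.npz');R,t=d['R'],d['t']
P=np.array([onz('top',290+(x+.5)/8-.5,145+(y+.5)/8-.5,.054)[:2] for x,y in [(150,155),(305,165),(300,287),(145,280)]])
print(((P-t)@R*1000).round(1).tolist())
E
python3 -c "
from station import *
s=read_state();print(s['t'],s['ft_force']);print(hand_in())"
```

```text
max diff scales 48 6
[[-60.5, 74.4], [-60.4, 14.7], [-107.5, 14.1], [-108.8, 73.5]]
14.8333 [0.84233654 0.55490223 0.22804219]
the job is handed in; nothing more can be done
None
```

The tare cycle is complete on the right-hand scale, which carries the empty white tub, and I handed the job in at about 14.8 s. No verdict is reported, so the results below are from my own checks.

1. **Opening:** I slid the cover with a closed fingertip until it stalled at about 7 N. A camera check put the rib at scale y ≈ -10 mm, which matches fully open.
2. **Tare key:** I pressed it to the bottom, with the tip at z = 0.028 m as expected. It was held for more than 1 s at 11–21 N.
3. **Shutting:** I pushed the rib back from the other side until it stalled at about 7 N, then withdrew clear of everything.

**Last checks:**
- Before and after top views of both scales, tubs and covers are practically identical, with only 6 edge pixels differing. Scale 2's cover and both tubs are therefore unmoved. I did not compare the rest of the counter by numbers, but it looked unchanged where the arm did not block the view.
- The wrist force was back to its noise level before handing in.
- **One disagreement:** measured in the picture, the shut cover lies about 3–4 mm short of its nominal shut position. That is close to the 5 mm limit. It was the same in the picture before I touched it and the cover stopped hard there, so I put it down to measurement bias.
- **Not seen directly:** the tare key's return to its up position is hidden by the shut cover. I rely on its spring.

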